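# Send the label-press shuttle to its standby stop

## Task

On the press with the orange push plate, push the shuttle all the way in to its back stop without ramming it, then let it go so that it springs back and catches on its stop pin at mid position, with the white tile still lying in its seat. Just push the plate with the fingertips: nothing is to be picked up, and the stop pin, the tiles, the other shuttle and the things on the table are left alone.

Things in the scene. Friction and masses are not known exactly. Their poses are not given: they have to be found in the camera images.
- orange_press: Fixed label press whose shuttle has the ORANGE push plate. Module 360 mm long (along its x), 150 mm wide; body origin on the table at the middle of the footprint, 180 mm behind its front edge; x axis points from the front edge (robot side) to the press head, z up. Dark base 30 mm high; the grey press head, at local x from 20 to 180 mm, stands 90 to 165 mm above the table.
- grey_press: The second press, same make, whose shuttle has the GREY push plate. Module 360 mm long (along its x), 150 mm wide; body origin on the table at the middle of the footprint, 180 mm behind its front edge; x axis points from the front edge (robot side) to the press head, z up. Dark base 30 mm high; the grey press head, at local x from 20 to 180 mm, stands 90 to 165 mm above the table.
- orange_push (a point): Centre of the front face of the orange push plate, 70 mm above the table; moves with the shuttle. The upright plate, 56 mm wide, 12 mm thick, 34 to 95 mm above the table, is the shuttle's front end; the space in front of it is open down to the table. The point's x axis is the direction in which the shuttle is pushed in (horizontal, away from the robot), y along the plate, z up.
- orange_shuttle (a joint): Travel of the orange shuttle along its x, m: 0 = out (home), 0.085 = fully in on the hard back stop. A spring pushes it out: 4 N at home, 7.4 N fully in; a damper adds 35 N per m/s, the pin about 1.5 N. Let go from beyond about 0.05 it springs back within half a second and is caught by the pin at about 0.045 (mid position); let go sooner, it returns to 0.
- grey_shuttle (a joint): Travel of the grey shuttle, same mechanism: 0 = home, 0.085 = fully in. It is to stay at 0.
- orange_pin (a joint): Lift of the orange press's sprung stop pin, m: 0 = down, 0.014 at most. On the way in a brass ramp on the shuttle lifts it by about 0.011; it drops behind the ramp when the shuttle's travel passes about 0.05.
- orange_pin_top (a point): Top of the red knob (18 mm across) on the 8 mm steel stop pin, 100 mm above the table when down; it stands over the left (+y) edge of the press in a steel bracket, at local x -5 mm, y 61 mm.
- orange_seat (a point): Centre of the shallow seat on the orange shuttle tray (a 94 mm square with a rim 4 mm high), on its floor 42 mm above the table, 150 mm behind the front face of the push plate; moves with the shuttle.
- orange_tile: Loose white ceramic tile, 90 x 90 x 8 mm, 0.13 kg, lying in the seat of the orange shuttle; origin at the centre of its underside.
- grey_tile: Loose blue ceramic tile, 90 x 90 x 8 mm, lying in the seat of the grey shuttle; origin at the centre of its underside.
- tape: Yellow roll of tape lying flat, 70 mm across, 25 mm high, loose bystander.
- jar: Small amber glass jar, 36 mm across, 50 mm high, loose bystander.
- brush: Brush lying flat, 180 mm long, loose bystander.
- driver: Screwdriver lying flat, 180 mm long, loose bystander.
- mug: White mug, 82 mm across, 95 mm high, loose bystander.
- spray: Blue bottle with a white cap, 60 mm across, 170 mm high, loose bystander.
Mind the look-alikes: they are no part of the job. What is shaped like the orange_tile but pink or purple is not meant.

How it is judged (in metres and radians):
On the way, in this order (a step that is already met when the one before it is completed fails the run):
1. the orange shuttle is pushed fully in, to within 8 mm of its back stop (value of joint orange_shuttle above 0.077 m), for 0.04 s.
2. it is let go and has come back to mid position, the pin down behind its catch (value of joint orange_shuttle between 0.039 and 0.051 m and value of joint orange_pin below 0.002 m), for 0.3 s.
At the end, for the whole second after the job is handed in: The orange shuttle rests at mid position (0.039 to 0.051 m) against its lowered pin (lift under 2 mm), the grey shuttle is home (under 5 mm), the white tile lies in its seat (centre within 12 mm, not tipped up by 6 mm) (all of step 2 and velocity of joint orange_shuttle between -0.01 and 0.01 m/s and value of joint grey_shuttle below 0.005 m and horizontal distance between orange_tile and orange_seat below 0.012 m and z of orange_tile in the frame of orange_seat below 0.006 m); the robot touches nothing.
It fails at once if the stop pin is touched by the robot (contact force between any of the fingers, the arm and orange_pin above 0.5 N).
It fails at once if a tile is touched by the robot, or the white tile lifted out of its seat (z of orange_tile in the frame of orange_seat above 0.015 m or contact force between any of the fingers, the arm and orange_tile above 0.5 N or contact force between any of the fingers, the arm and grey_tile above 0.5 N).
It fails at once if the orange shuttle is rammed, pushed with over 45 N (contact force between the fingers and orange_shuttle above 45 N).
It fails at once if the grey shuttle is pushed by 10 mm (value of joint grey_shuttle above 0.01 m).
It fails at once if the blue tile or a bystander is moved or lifted by more than 20 mm (distance of any of tape, jar, brush, driver, mug, spray, grey_tile from where it was at the start of the episode above 0.02 m).
It also fails if it takes over 40 s, if anything falls off the work surface, if the arm or the gripper's body presses on something with over 40 N, if the wrist force passes 120 N, or if a joint passes its speed limit or range.

## Robot

A 6-joint arm with a two-finger parallel gripper is mounted at the origin on the work surface. World frame = base frame: x ahead of the robot, y to its left, z up, the work surface at z = 0. Lengths are in mm, angles in rad, forces in N, time in s.
With the tool pointing down it reaches from about 350 to 775 mm from the base axis. Payload 5.5 kg.
Tool frame: the origin (TCP) lies where the fingers leave the gripper's body, on its centre line; the fingertips stand 73 mm ahead of it and the grasp point (between the pads) lies 54 mm ahead of it (arm.pinch_z is the z of the grasp point in the tool frame, in mm); z points along the fingers, y is the line along which they close (so a half turn about z gives the same grasp; the last joint's range is limited). The gripper opens to 85 mm and grips with 20 to 120 N. Pads are 22 mm wide; open, the fingers measure 114 mm over their backs; the gripper's body (76 mm by 85 mm) begins 54 mm behind the grasp point. The pads swing forward as they close: fully open they stand 13 mm farther back than shut.
Start: joints at [1.111, 0.313, 0.046, 1.304, 0, 1.431], TCP at [180.789, 545.875, 303.923] pointing down, gripper open.
Joint ranges: [-2.76, 2.76], [-0.86, 1.69], [-1.03, 1.26], [-2.2, 2.34], [-1.47, 1.5], [-3.14, 3.14]. Speed limits (rad/s): [2.57, 2.57, 3.14, 3.14, 3.14, 3.14].

## Interface

Orientations are given as a unit quaternion [x, y, z, w].
In Python, from bench import arm gives the robot as it stands.
- The arm moves only by the tool servo_tool, never from a script. Its argument "targets" is one flat list of numbers, 5 for each row, row after row: the shift along the tool's x, y, z in mm, then the turn about the tool's z in rad, then the opening, from 0 (shut) to 1 (fully open). A call has exactly 8 rows; each row shifts and turns the commanded pose from where the row before left it, along the tool's axes as they then stand; what a row does not reach is not made up. A row lasts 1/10 s, in which the tool goes at most 50 mm and 8.59 degrees, less where a joint would pass 70% of its speed; a pose out of reach is approached as far as the arm can. A call is refused whole if a number of a shift passes 50 or a number of a turn 0.15, either way. A call with a gripper value outside its range is refused whole. The fingers move at their own pace and stop on an object; "newtons" is the grip in N (left out, the last holds). Time passes only in rows, so rows that do not move let the fingers close, or fill a call up. It gives the time, the measured TCP pose, the force, the opening and the grip force at its end, in the units of the state.
- arm.state(): the state, without advancing time (a new reading comes with each control period).
- arm.snapshot(name): name is "side" or "top" or "wrist"; returns a dict with "color" (480x640x3 uint8, red, green, blue), "depth" (480x640 float32, mm along the optical axis (not along the pixel's ray), 0 where there is no reading), "camera_matrix" (3x3 intrinsics, pixels), "xyz" and "rotation" of the camera in the world. Camera axes: x right, y up, looking along -z (the intrinsics and any distortion apply to the point x, -y, -z); pixel columns grow to the right and rows downward; lengths in mm; the calibration is good to about 2 mm. The wrist camera is an equidistant fisheye: a pixel r from the principal point sees the ray r / f radians off the axis. A picture is of the moment at which its call begins.
- arm.finish_job(): hands the job in; it is judged then, once.
The state is a dict: "clock": time; "qpos": joint angles; "joint_velocities": joint speeds; "joint_efforts": joint torques, N m; "ee_pos": TCP position; "tcp_rot": TCP orientation; "wrist_force": force on the tool from outside, world axes, zero at the start; "moment": the same for the moment, N m; "grip_width": finger opening in mm; "gripper_force": force on a finger pad.
Only numpy, scipy, OpenCV 4.12 (cv2) and the standard library are available. Lean on these libraries where they do the work, as an engineer would, in place of code of your own. Each camera call takes 0.05 s, during which the arm holds its last target. There are 200 camera calls.

## Working session

There is one attempt and no reset: what is moved stays moved. The work goes in short steps, Python scripts to look and compute and a tool call to move; the robot and the scene stay as the last step left them, time stands still between calls to the robot, and variables do not carry over. Pictures are saved under pics/ and viewed, at most 10 in all, crops included, and the job is handed in when it is done.

Besides the shell and the picture viewer there is one more tool, called by a JSON object that holds its "op" and its "data", one argument or row to a line. servo_tool: Moves the arm, as the interface text tells. Its arguments: {"type":"object","properties":{"targets":{"type":"array","items":{"type":"number"}},"newtons":{"type":"number"}},"required":["targets"]}

```bash
mkdir -p pics
cat > h.py <<'E'
import numpy as np, cv2
from bench import arm
def snap(n,tag):
    s=arm.snapshot(n); np.savez('pics/%s.npz'%tag,**{k:np.array(v) for k,v in s.items()})
    cv2.imwrite('pics/%s.png'%tag,s['color'][:,:,::-1]); return s
def load(tag): return dict(np.load('pics/%s.npz'%tag))
def cloud(s):
    K=s['camera_matrix'];d=s['depth'];v,u=np.mgrid[:480,:640]
    p=np.stack([(u-K[0,2])/K[0,0]*d,-(v-K[1,2])/K[1,1]*d,-d],-1)
    R=np.array(s['rotation'])
    if R.size==4:
        from scipy.spatial.transform import Rotation as Q; R=Q.from_quat(R).as_matrix()
    return p@R.T+np.array(s['xyz'])
E
python3 - <<'E'
from h import *
for n in('top','side'):
    s=snap(n,n); print(n,s['xyz'],s['rotation'],s['camera_matrix'])
print(arm.state())
E
```

```text
top [ 381.67082579  -48.09974606 1618.37730819] [ 0.02963547 -0.02098329 -0.70075484  0.71247743] [[571.41270895   0.         320.04995607]
 [  0.         571.41270895 234.41047402]
 [  0.           0.           1.        ]]
side [ 292.32004662 -920.2126118   864.00942605] [ 0.41564134 -0.04347616 -0.10919965  0.90190218] [[472.70283441   0.         316.18465379]
 [  0.         472.70283441 245.90937662]
 [  0.           0.           1.        ]]
{'clock': 0.1, 'qpos': array([ 1.11139940e+00,  3.13953257e-01,  4.50935257e-02,  1.30359885e+00,
       -2.05851835e-05,  1.43117616e+00]), 'joint_velocities': array([-0.00018374, -0.00129537,  0.00266496,  0.001775  , -0.00043632,
        0.00034794]), 'joint_efforts': array([ 3.26761816e-03, -4.81724453e+01,  2.99243903e+01,  1.26914552e-02,
       -8.23169194e-05,  1.24974309e-05]), 'ee_pos': array([180.62842109, 545.53907093, 303.08241789]), 'tcp_rot': array([ 1.59207948e-01,  9.87244721e-01, -7.97165532e-04, -2.35390858e-04]), 'wrist_force': array([-0.46996978, -0.07533753, -0.55949021]), 'moment': array([-0.00735254, -0.00150928, -0.02869749]), 'gripper_force': 0.0, 'grip_width': 85.2888661436586}
```

View pics/top.png

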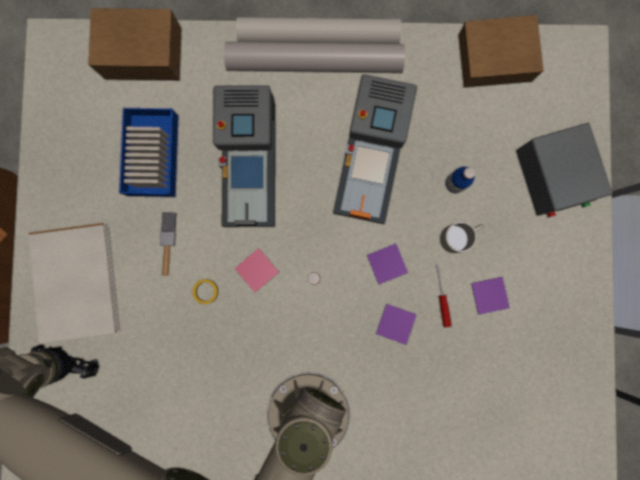

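View pics/side.png

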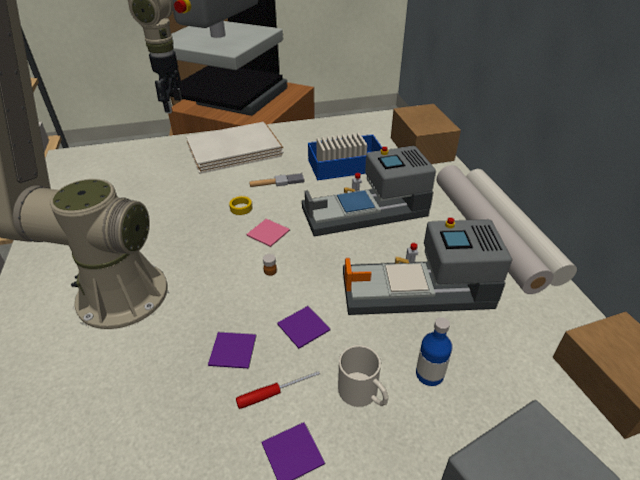

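The top view shows the orange press with its orange plate at about (361,213) and the white tile at (370,165). The other plate that could be mistaken for it is the grey one at (245,222). Tile look-alikes are pink (257,270), purple (387,263), (396,324) and (490,295), and blue (247,170) on the grey press. In the side view the orange plate is at (350,277) and the red knob at (413,247). I choose the orange plate and check it in a close crop.

Run:
```python
from h import *
s=load('top');P=cloud(s)
c=s['color'][60:240,310:430,::-1]; cv2.imwrite('pics/crop.png',cv2.resize(c,None,fx=3.3,fy=3.3,interpolation=cv2.INTER_CUBIC))
for tag in('top','side'):
    s=load(tag);P=cloud(s)
    c=s['color'].astype(int);h=cv2.cvtColor(s['color'],cv2.COLOR_RGB2HSV)
    m=(h[...,0]>7)&(h[...,0]<16)&(h[...,1]>190)&(h[...,2]>130)&(P[...,2]>30)&(P[...,2]<110)&(P[...,0]>350)&(P[...,1]<0)
    p=P[m];print(tag,len(p),np.percentile(p,[2,50,98],axis=0).round(1))
    t=m&(P[...,2]>88);q=P[t];print(len(q),q.mean(0) if len(q) else '')
    if len(q)>5:
        print(cv2.minAreaRect(q[:,:2].astype(np.float32)))
# base direction: white tile & head top
s=load('top');P=cloud(s)
hd=(abs(P[...,2]-165)<8)&(P[...,1]<-50)&(P[...,1]>-400)&(P[...,0]>700);hd[:,:335]=0;hd[:,430:]=0
print('head',cv2.minAreaRect(P[hd][:,:2].astype(np.float32)))
h=s['color'].astype(int);w=(h.min(-1)>190)&(abs(P[...,2]-50)<10);w[:,:340]=0;w[:,400:]=0
print('tile',w.sum(),cv2.minAreaRect(P[w][:,:2].astype(np.float32)))
b=(abs(P[...,2]-30)<25)&(P[...,2]>18);b[:, :325]=0;b[:,425:]=0;b[235:]=0;b[:60]=0
print('base',cv2.minAreaRect(P[b][:,:2].astype(np.float32)))
```

```text
top 28 [[ 540.3 -155.6   88.7]
 [ 545.9 -134.5   96.6]
 [ 552.4 -113.   102.8]]
27 [ 545.9502184  -134.47410017   96.42358552]
((546.1138916015625, -134.3977508544922), (44.341163635253906, 5.741266250610352), 78.31092834472656)
side 100 [[ 541.3 -159.    66.8]
 [ 551.7 -139.7   94.1]
 [ 600.7 -111.6   97.4]]
66 [ 548.52366759 -136.61550143   94.75718532]
((548.885986328125, -135.55335998535156), (50.66685485839844, 9.709006309509277), 79.40959930419922)
head ((817.062744140625, -188.51806640625), (149.78732299804688, 160.821044921875), 78.70625305175781)
tile 0 ((0.0, 0.0), (0.0, 0.0), 0.0)
base ((750.0676879882812, -138.8795166015625), (220.05606079101562, 437.23211669921875), 88.62942504882812)
```

View pics/crop.png

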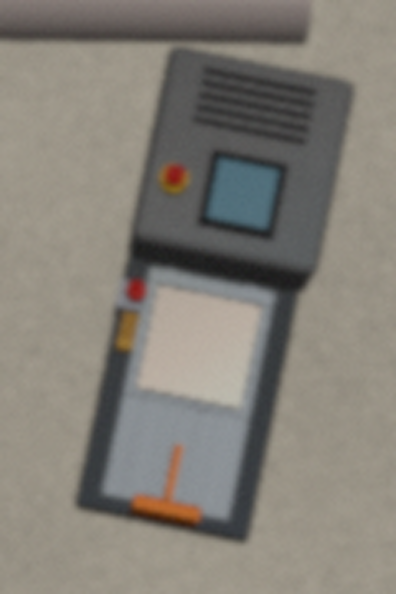

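The crop confirms the choice: the orange plate lies across the front of the press, the white tile is in its seat, and the red knob is at the left edge. The push heading is about -11.2° and the plate's front face centre is near (542,-134). First I turn and shut the fingers, then travel high.

{"op": "servo_tool", "data": {
  "targets": [0, 0, 0, -0.124, 0, -25, -35, 0, 0, 0, -25, -35, 0, 0, 0, -25, -35, 0, 0, 0, -25, -35, 0, 0, 0, -25, -35, 0, 0, 0, -25, -35, 0, 0, 0, -25, -35, 0, 0, 0],
  "newtons": 20
}}

```text
clock: 0.9
ee_pos: [304.9, 269.9, 303.7]
tcp_rot: [0.097, 0.995, -0.0, -0.0]
wrist_force: [1.7, 0.0, 0.9]
grip_width: 0.1
gripper_force: 0.0
```

{"op": "servo_tool", "data": {
  "targets": [-25, -35, 0, 0, 0, -25, -35, 0, 0, 0, -25, -35, 0, 0, 0, -25, -35, 0, 0, 0, -25, -35, 0, 0, 0, -25, -35, 0, 0, 0, -25, -35, 0, 0, 0, -25, -35, 0, 0, 0]
}}

```text
clock: 1.7
ee_pos: [446.7, -43.8, 303.7]
tcp_rot: [0.098, 0.995, 0.0, -0.0]
wrist_force: [0.8, 0.6, -0.1]
grip_width: -0.0
gripper_force: 0.0
```

{"op": "servo_tool", "data": {
  "targets": [-17, -22, 0, 0, 0, -17, -22, 0, 0, 0, -16, -22, 0, 0, 0, 0, 0, 30, 0, 0, 0, 0, 40, 0, 0, 0, 0, 30, 0, 0, 0, 0, 0, 0, 0, 0, 0, 0, 0, 0]
}}

```text
clock: 2.5
ee_pos: [482.4, -116.4, 204.0]
tcp_rot: [0.098, 0.995, 0.0, -0.001]
wrist_force: [0.0, -1.1, -0.3]
grip_width: -0.0
gripper_force: 0.0
```

Run:
```python
from h import *
print(arm.state()['ee_pos'])
a=snap('side','side2');b=snap('wrist','w2')
c=cv2.resize(a['color'][180:330,250:450,::-1],(640,480),interpolation=cv2.INTER_CUBIC)
cv2.imwrite('pics/both.png',cv2.resize(np.hstack([c,b['color'][:,:,::-1]]),(800,300)))
```

```text
[ 482.40430786 -116.37797152  203.95377258]
```

View pics/both.png

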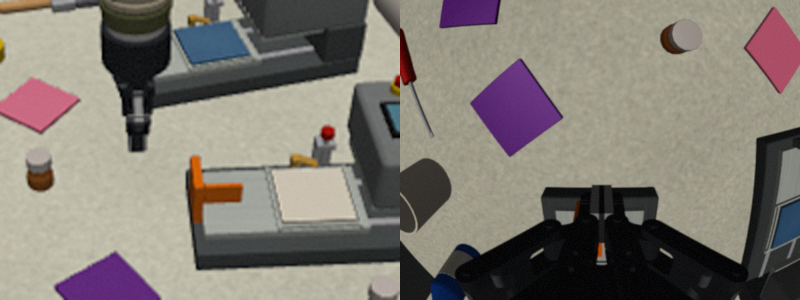

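The side view shows the closed fingers well in front of the orange plate, and the wrist view shows the orange rib at about (600,248), behind and between the fingers, so the tool is nearly centred. Next I descend, shift 5 mm sideways and approach.

{"op": "servo_tool", "data": {
  "targets": [0, -5, 25, 0, 0, 0, 0, 30, 0, 0, 0, 0, 21, 0, 0, 0, 0, 0, 0, 0, -10, 0, 0, 0, 0, -10, 0, 0, 0, 0, -10, 0, 0, 0, 0, 0, 0, 0, 0, 0]
}}

```text
clock: 3.4
ee_pos: [513.9, -128.2, 129.2]
tcp_rot: [0.098, 0.995, -0.001, 0.002]
wrist_force: [0.5, 0.5, -0.0]
grip_width: -0.1
gripper_force: 0.0
```

{"op": "servo_tool", "data": {
  "targets": [-3, 0, 0, 0, 0, -3, 0, 0, 0, 0, -3, 0, 0, 0, 0, -3, 0, 0, 0, 0, -3, 0, 0, 0, 0, -3, 0, 0, 0, 0, 0, 0, 0, 0, 0, 0, 0, 0, 0, 0]
}}

```text
clock: 4.2
ee_pos: [528.8, -130.7, 127.8]
tcp_rot: [0.098, 0.995, 0.0, -0.0]
wrist_force: [-0.6, -0.1, 0.4]
grip_width: -0.0
gripper_force: 0.0
```

{"op": "servo_tool", "data": {
  "targets": [-3, 0, 0, 0, 0, -3, 0, 0, 0, 0, -3, 0, 0, 0, 0, -3, 0, 0, 0, 0, -3, 0, 0, 0, 0, -3, 0, 0, 0, 0, 0, 0, 0, 0, 0, 0, 0, 0, 0, 0]
}}

```text
clock: 5.0
ee_pos: [545.3, -133.9, 127.3]
tcp_rot: [0.098, 0.995, 0.0, -0.001]
wrist_force: [-5.4, 0.6, 1.0]
grip_width: -0.1
gripper_force: 0.0
```

Run:
```python
from h import *
a=snap('side','side3');b=snap('top','t3')
c=cv2.resize(a['color'][200:310,310:450,::-1],(640,480),interpolation=cv2.INTER_CUBIC)
d=cv2.resize(b['color'][120:240,300:460,::-1],(640,480),interpolation=cv2.INTER_CUBIC)
cv2.imwrite('pics/both3.png',cv2.resize(np.hstack([c,d]),(800,300)))
```

```text
(no output)
```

View pics/both3.png

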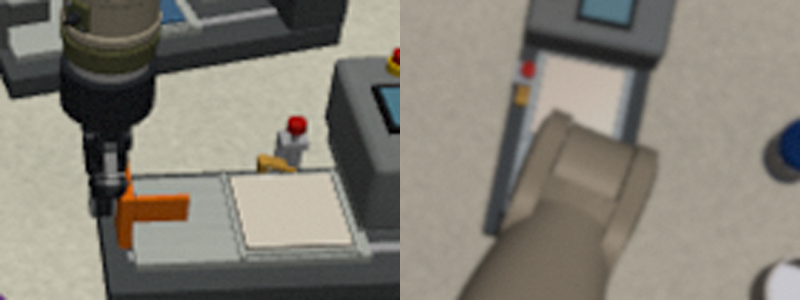

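The fingers rest on the orange plate at about (110,200) in the left panel, clear of the pin at (295,130), and the force is 5.4 N. I push on in.

{"op": "servo_tool", "data": {
  "targets": [-5, 0, 0, 0, 0, -5, 0, 0, 0, 0, -5, 0, 0, 0, 0, -5, 0, 0, 0, 0, -5, 0, 0, 0, 0, -5, 0, 0, 0, 0, -4, 0, 0, 0, 0, -3, 0, 0, 0, 0]
}}

```text
clock: 5.9
ee_pos: [581.1, -140.8, 126.9]
tcp_rot: [0.098, 0.995, 0.001, -0.002]
wrist_force: [-5.8, 0.6, 1.2]
grip_width: -0.1
gripper_force: 0.0
```

{"op": "servo_tool", "data": {
  "targets": [-3, 0, 0, 0, 0, -3, 0, 0, 0, 0, -3, 0, 0, 0, 0, -3, 0, 0, 0, 0, -3, 0, 0, 0, 0, -3, 0, 0, 0, 0, -2, 0, 0, 0, 0, -1, 0, 0, 0, 0]
}}

```text
clock: 6.7
ee_pos: [601.7, -144.8, 127.0]
tcp_rot: [0.098, 0.995, 0.001, -0.002]
wrist_force: [-7.2, 2.4, 0.7]
grip_width: -0.0
gripper_force: 0.0
```

{"op": "servo_tool", "data": {
  "targets": [-1, 0, 0, 0, 0, -1, 0, 0, 0, 0, -1, 0, 0, 0, 0, -1, 0, 0, 0, 0, -1, 0, 0, 0, 0, -1, 0, 0, 0, 0, 0, 0, 0, 0, 0, 0, 0, 0, 0, 0]
}}

```text
clock: 7.5
ee_pos: [607.5, -145.9, 126.9]
tcp_rot: [0.098, 0.995, 0.001, -0.002]
wrist_force: [-7.2, 2.1, 0.8]
grip_width: 0.2
gripper_force: 0.0
```

Run:
```python
from h import *
print(arm.state()['wrist_force'])
a=snap('side','side4')
for t in('side','side3','side4'):
    s=load(t);P=cloud(s);h=cv2.cvtColor(s['color'],cv2.COLOR_RGB2HSV)
    d=np.array([.981,-.194,0])
    m=(h[...,0]>7)&(h[...,0]<16)&(h[...,1]>190)&(h[...,2]>130)&(P[...,2]>45)&(P[...,2]<110)&(P[...,0]>500)&(P[...,1]<-50)
    q=(P[m]-[542,-134,0])@d; print(t,m.sum(),np.percentile(q,[5,50,90,97,99]).round(1))
```

```text
[-7.16446356  2.13167635  0.81607839]
side 100 [ 2.9  9.5 49.4 58.4 61.2]
side3 54 [18.7 41.4 67.8 71.8 73.2]
side4 44 [ 82.2 109.5 131.9 135.2 136.4]
```

{"op": "servo_tool", "data": {
  "targets": [-1, 0, 0, 0, 0, -1, 0, 0, 0, 0, -1, 0, 0, 0, 0, -1, 0, 0, 0, 0, -1, 0, 0, 0, 0, 0, 0, 0, 0, 0, 0, 0, 0, 0, 0, 0, 0, 0, 0, 0]
}}

```text
clock: 8.35
ee_pos: [612.3, -146.9, 126.9]
tcp_rot: [0.098, 0.995, 0.001, -0.002]
wrist_force: [-6.9, 2.6, 1.0]
grip_width: 0.2
gripper_force: 0.0
```

{"op": "servo_tool", "data": {
  "targets": [-1, 0, 0, 0, 0, -1, 0, 0, 0, 0, 0, 0, 0, 0, 0, 0, 0, 0, 0, 0, 0, 0, 0, 0, 0, 0, 0, 0, 0, 0, 0, 0, 0, 0, 0, 0, 0, 0, 0, 0]
}}

```text
clock: 9.15
ee_pos: [614.2, -147.2, 126.9]
tcp_rot: [0.098, 0.995, 0.001, -0.002]
wrist_force: [-7.5, 1.3, 1.3]
grip_width: 0.3
gripper_force: 0.0
```

Still no stop contact, so I continue in 1 mm steps.

{"op": "servo_tool", "data": {
  "targets": [-1, 0, 0, 0, 0, 0, 0, 0, 0, 0, -1, 0, 0, 0, 0, 0, 0, 0, 0, 0, 0, 0, 0, 0, 0, 0, 0, 0, 0, 0, 0, 0, 0, 0, 0, 0, 0, 0, 0, 0]
}}

```text
clock: 9.95
ee_pos: [616.2, -147.6, 126.9]
tcp_rot: [0.098, 0.995, 0.001, -0.002]
wrist_force: [-7.5, 1.6, 0.2]
grip_width: -0.3
gripper_force: 0.0
```

{"op": "servo_tool", "data": {
  "targets": [-1, 0, 0, 0, 0, 0, 0, 0, 0, 0, 0, 0, 0, 0, 0, 0, 0, 0, 0, 0, 0, 0, 0, 0, 0, 0, 0, 0, 0, 0, 0, 0, 0, 0, 0, 0, 0, 0, 0, 0]
}}

```text
clock: 10.75
ee_pos: [617.1, -147.8, 126.9]
tcp_rot: [0.098, 0.995, 0.001, -0.002]
wrist_force: [-6.9, 1.1, 1.1]
grip_width: 0.2
gripper_force: 0.0
```

{"op": "servo_tool", "data": {
  "targets": [-1, 0, 0, 0, 0, 0, 0, 0, 0, 0, -1, 0, 0, 0, 0, 0, 0, 0, 0, 0, 0, 0, 0, 0, 0, 0, 0, 0, 0, 0, 0, 0, 0, 0, 0, 0, 0, 0, 0, 0]
}}

```text
clock: 11.55
ee_pos: [617.3, -147.8, 126.9]
tcp_rot: [0.098, 0.995, 0.001, -0.004]
wrist_force: [-12.7, 2.6, 5.0]
grip_width: 0.5
gripper_force: 0.0
```

{"op": "servo_tool", "data": {
  "targets": [-1, 0, 0, 0, 0, 0, 0, 0, 0, 0, 0, 0, 0, 0, 0, 0, 0, 0, 0, 0, 0, 0, 0, 0, 0, 0, 0, 0, 0, 0, 0, 0, 0, 0, 0, 0, 0, 0, 0, 0]
}}

```text
clock: 12.35
ee_pos: [617.4, -147.8, 126.9]
tcp_rot: [0.098, 0.995, 0.001, -0.005]
wrist_force: [-15.8, 3.5, 7.2]
grip_width: 0.4
gripper_force: 0.0
```

The shuttle sits on its back stop: position no longer advances and the force rose to 16 N. I let go quickly.

{"op": "servo_tool", "data": {
  "targets": [25, 0, 0, 0, 0, 30, 0, 0, 0, 0, 30, 0, 0, 0, 0, 30, 0, 0, 0, 0, 20, 0, 0, 0, 0, 0, 0, 0, 0, 0, 0, 0, 0, 0, 0, 0, 0, 0, 0, 0]
}}

```text
clock: 13.15
ee_pos: [491.4, -123.6, 128.4]
tcp_rot: [0.098, 0.995, -0.0, 0.001]
wrist_force: [-0.6, 0.4, 0.0]
grip_width: -0.2
gripper_force: 0.0
```

Run:
```python
from h import *
a=snap('side','side5')
print(arm.state()['ee_pos'],arm.state()['wrist_force'])
cv2.imwrite('pics/s5.png',cv2.resize(a['color'][195:315,310:470,::-1],(800,600),interpolation=cv2.INTER_CUBIC))
for t in('side','side5'):
    s=load(t);P=cloud(s);h=cv2.cvtColor(s['color'],cv2.COLOR_RGB2HSV)
    m=(h[...,0]>7)&(h[...,0]<16)&(h[...,1]>190)&(h[...,2]>130)&(P[...,2]>45)&(P[...,2]<110)&(P[...,0]>500)&(P[...,1]<-50)
    q=(P[m]-[542,-134,0])@np.array([.981,-.194,0]); print(t,m.sum(),np.percentile(q,[5,50,90,97,99]).round(1))
```

```text
[ 491.25494043 -123.56705488  128.20916141] [-0.16560172 -0.26305683  0.65218047]
side 100 [ 2.9  9.5 49.4 58.4 61.2]
side5 97 [ 47.4  53.3  93.5 102.8 104.8]
```

View pics/s5.png

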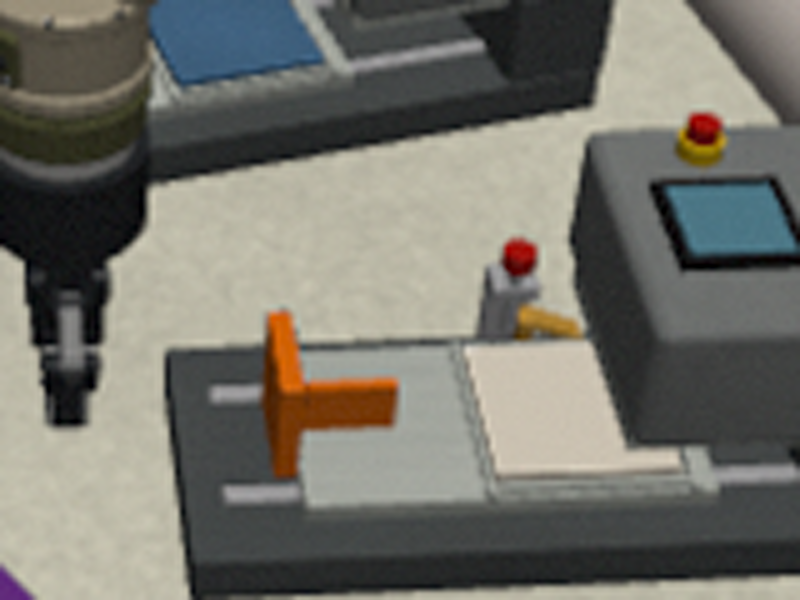

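The orange plate at (283,390) is at about 44 mm travel, with the ramp behind the pin at (515,300). The pin is down, the tile lies flat in its seat and the gripper is clear.

{"op": "servo_tool", "data": {
  "targets": [0, 0, 0, 0, 0, 0, 0, 0, 0, 0, 0, 0, 0, 0, 0, 0, 0, 0, 0, 0, 0, 0, 0, 0, 0, 0, 0, 0, 0, 0, 0, 0, 0, 0, 0, 0, 0, 0, 0, 0]
}}

```text
clock: 14.0
ee_pos: [489.5, -123.0, 127.9]
tcp_rot: [0.098, 0.995, 0.0, 0.0]
wrist_force: [-0.4, 0.5, -0.2]
grip_width: 0.3
gripper_force: 0.0
```

```bash
python3 -c "
from bench import arm
print(arm.finish_job())"
```

```text
the job is handed in; nothing more can be done
None
```

I pushed the orange shuttle to its back stop (last wrist-force reading about 18 N) and let it go; it sprang back and caught on its pin at about 44 mm, with the white tile flat in its seat, and I handed the job in at about 14 s (no verdict was returned).

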